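# Nest the parts dishes in the bench bin and slide its hatch shut

### The job

Put the parts dishes away: the largest is already standing in the green bench bin, so nest the middle one in it and the smallest in that, each sitting flat in the next, sliding the hatch back as far as you need to get in. Then push the hatch along its track until it is fully shut against the end of the frame, without slamming it. Leave the other things on the bench and in the bin standing where they are.

Things in the scene. Friction and masses are not known exactly. Their poses are not given: they have to be found in the camera images.
- bin: green steel bench bin, fixed. Outside 260 mm (its x) by 490 mm (its y), walls 5 mm thick, 95 mm tall. Origin: centre of its underside, on the bench; its y runs along the hatch track. Steel C-rails on both long sides and end bars, tops 109 mm above the bench; the rail lips reach in to 112 mm from the centre line. A fixed deck roofs the half from y = +5 mm on; the -y half is the hatchway
- bin_floor (a point): point on the bin's inner floor (6 mm above the bench), at bin x = 0, y = -120 mm, the middle of the hatchway. The inside is 250 mm (x) by 480 mm (y); the hatchway runs from the deck edge (bin y = +5 mm) to the end bar, the jamb, at bin y = -240 mm
- hatch (a joint): sliding hatch of the bin: level steel plate 246 by 250 mm, 6 mm thick, top 103 mm above the bench, running in the rails along the bin's y. Value = opening in m: 0 = shut against the jamb at the -y end, 0.22 = right back over the deck. At opening q its leading (-y) edge is at bin y = -0.240 + q. Friction about 2.5 N plus a little drag; it stays where it is left
- hatch_handle (a point): centre of the hatch's bow handle: a round bar 12 mm thick, 100 mm long along the bin's x, on a post at each end; its axis is 145 mm above the bench, 42 mm above the plate. At opening q it lies at bin x = 0, y = -0.115 + q
- dish_large: largest of three like round steel parts dishes (bowl on a thick black rubber foot): rim 150 mm across, foot 116 mm, flat inner floor 100 mm across. All three are 40 mm tall, with a rolled rim 9 mm thick and 10 mm tall, inner floor 19 mm above the underside. Origin: centre of the underside, z up. It starts on the bin floor in the hatchway, partly under the hatch, and stays in the bin
- dish_medium: middle dish: rim 108 mm across, foot 82 mm, flat inner floor 66 mm across; about 0.2 kg; starts on the bench. Origin: centre of the underside, z up. Nested, its foot stands flat on the large dish's floor, its origin 19 mm above the large one's
- dish_small: smallest dish: rim 70 mm across, foot 49 mm, about 0.11 kg; starts on the bench. Origin: centre of the underside, z up. Nested, its foot stands flat on the middle dish's floor, its origin 19 mm above the middle one's
- oil_can: galvanised conical oil can, base 90 mm across, 185 mm to the tip of its thin upright spout, small strap handle at its side reaching 60 mm from the axis; loose. Origin: centre of its underside. Bystander
- screw_jar: plain steel screw-top tin, 76 mm across, 85 mm tall; loose. Origin: centre of its underside. Bystander
- paste_tin: dark steel tin, 60 mm across, 75 mm tall; loose, on the bench close beside the middle dish. Origin: centre of its underside. Bystander
- spray_can: grey aerosol can with black cap, 56 mm across, 180 mm tall; loose, on the bench close beside the smallest dish. Origin: centre of its underside. Bystander
- grease_tin: small grey can, 48 mm across, 62 mm tall, standing on the bin floor in the hatchway corner at bin -x, -y; loose. Origin: centre of its underside. Bystander
- big_bolt: large hexagon bolt standing on its head on the bin floor at the -x wall, near the deck edge, head 46 mm across, 70 mm tall; loose. Origin: centre of its underside. Bystander
- grease_gun: black grease gun lying at the left of the bin, roughly along the bench's x, barrel 52 mm across, 300 mm long overall, its own y along the barrel (from -130 mm to +170 mm), lever on its own +x side; loose. Origin: on the bench under the barrel. Bystander
- hammer: hammer, 290 mm long, lying roughly along x at the right edge; loose. Origin: under the middle of its length, on the bench. Bystander
There are look-alikes about, which are no part of the job. What is shaped like the dish_small but orange is not meant.

How it is judged (in metres and radians):
At the end, for the whole second after the job is handed in: The largest dish stands flat on the bin floor, the middle dish stands flat in it and the smallest flat in the middle one (each within 12 mm of concentric, level within 0.07 rad, 15 to 22.5 mm above the next), all at rest; the hatch is shut to within 4 mm (horizontal distance between dish_medium and dish_large below 0.012 m and z of dish_medium in the frame of dish_large between 0.015 and 0.0225 m and angle between each of dish_medium, dish_small, dish_large's own z axis and vertical below 0.07 rad and linear speed of each of dish_medium, dish_small, dish_large below 0.01 m/s and horizontal distance between dish_small and dish_medium below 0.012 m and z of dish_small in the frame of dish_medium between 0.015 and 0.0225 m and z of dish_large in the frame of bin between 0.002 and 0.01 m and value of joint hatch below 0.004 m); the robot touches nothing.
It fails at once if the hatch slammed home: still faster than 0.35 m/s over its last 20 mm (value of joint hatch below 0.02 m and velocity of joint hatch below -0.35 m/s).
It fails at once if a can, jar or tin on the bench shifted more than 30 mm or knocked over (distance of any of oil_can, screw_jar, paste_tin, spray_can from where it was at the start of the episode above 0.03 m or angle between any of oil_can, screw_jar, paste_tin, spray_can's own z axis and vertical above 0.5 rad).
It fails at once if the tin or the bolt in the bin shifted more than 30 mm or knocked over (distance of any of grease_tin, big_bolt from where it was at the start of the episode above 0.03 m or angle between any of grease_tin, big_bolt's own z axis and vertical above 0.5 rad).
It fails at once if the grease gun or the hammer shifted more than 30 mm (distance of any of grease_gun, hammer from where it was at the start of the episode above 0.03 m).
It also fails if it takes over 70 s, if anything falls off the work surface, if the arm or the gripper's body presses on something with over 40 N, if the wrist force passes 120 N, or if a joint passes its speed limit or range.

### The arm

A 6-joint arm with a two-finger parallel gripper is mounted at the origin on the work surface. World frame = base frame: x ahead of the robot, y to its left, z up, the work surface at z = 0. Lengths are in mm, angles in rad, forces in N, time in s.
With the tool pointing down it reaches from about 350 to 775 mm from the base axis. Payload 7.3 kg.
Tool frame: the origin (TCP) lies midway between the tips of the shut fingers; the grasp point (between the pads) lies 19 mm behind it; z points along the fingers, y is the line along which they close (so a half turn about z gives the same grasp; the last joint's range is limited). The gripper opens to 92 mm and grips with 3 to 60 N. Pads are 19 mm wide; open, the fingers measure 130 mm over their backs; the gripper's body (75 mm by 190 mm) begins 47 mm behind the grasp point.
Start: joints at [1.143, 0.342, 1.524, -0, 1.275, -0.146], TCP at [145.981, 504.319, 193.041] pointing down, gripper open.
Joint ranges: [-2.53, 2.53], [-0.77, 2.02], [0.04, 2.7], [-1, 4.14], [0.28, 2.66], [-3.11, 3.11]. Speed limits (rad/s): [2.57, 2.57, 3.14, 3.14, 3.14, 3.14].

### API

Orientations are given as a unit quaternion [w, x, y, z].
In Python, from rig import * gives the robot as it stands. The module is installed in compiled form; this text tells all that it offers. Calls block until the motion is done:
- move_to(position, orientation): joint-space move of the TCP to a pose.
- movel(position, ori=None, feed=150, contact_N=None): straight line of the TCP; ori=None keeps the orientation; feed is the mean speed in mm/s. With contact_N (N) it stops when the force on the tool has changed by that much, and returns True; else False.
- set_joints(angles): joint-space move.
- let_go() and grab(force=None): open the fingers fully, or close them until they stop; force is the grip in N (None keeps the last).
- dwell(seconds).
- inverse_kinematics(position, orientation): joint angles nearest the present ones, or None.
- camera(name): name is "side" or "top"; returns the picture (480x640x3 uint8, blue, green, red); there is no depth.
- calibration(name): a dict with "vfov" (degrees; the focal length in pixels is half the picture's height over the tangent of half this angle, whatever the lens; pixels are square), "cx", "cy" (the principal point, pixels), "xyz" and "rotation" of the camera in the world. Camera axes: x right, y down, z forward; pixel columns grow to the right and rows downward; lengths in mm; the calibration is good to about 2 mm. A picture is of the moment at which its call begins. calibration takes no time and is no camera call.
A pose or a line that the arm cannot do raises IKError and nothing moves.
- sign_off(): hands the job in; it is judged then, once.
Readings, each from a call of its own:
- current_clock(): time.
- current_joints(): joint angles.
- current_dq(): joint speeds.
- current_joint_torque(): joint torques, N m.
- current_tool_pos(): TCP position.
- current_tcp_rot(): TCP orientation.
- current_force(): force on the tool from outside, world axes, zero at the start.
- current_ft_torque(): the same for the moment, N m.
- current_finger_gap(): finger opening in mm.
- current_gripper_force(): force on a finger pad.
Only numpy, scipy, OpenCV 4.12 (cv2) and the standard library are available. Lean on these libraries where they do the work, as an engineer would, in place of code of your own. Each camera call takes 0.05 s, during which the arm holds its last target. There are 200 camera calls.

## Working session

There is one attempt and no reset: what is moved stays moved. The work goes in short steps, each a Python script; the robot and the scene stay as the last script left them, time stands still between calls to the robot, and variables do not carry over. Pictures are saved under pics/ and viewed, at most 12 in all, crops included, and the job is handed in when it is done.

```bash
mkdir -p pics; python3 - <<'E'
from rig import *
import cv2
for n in("top","side"):
    cv2.imwrite(f"pics/{n}0.png",camera(n)); print(n,calibration(n))
print(current_clock(),current_tcp_rot())
E
```

```text
top {'vfov': 46.50114281056307, 'cx': 318.25331387392146, 'cy': 240.73560518644817, 'xyz': array([ 269.12774321,  -25.26540457, 1498.04669983]), 'rotation': array([ 0.0702114 , -0.69056477,  0.7159865 , -0.07452512])}
side {'vfov': 49.0552724089744, 'cx': 319.1309165076643, 'cy': 239.05358301830472, 'xyz': array([ 703.00768186,  902.4534705 , 1060.35296427]), 'rotation': array([-0.0283872 ,  0.06496388,  0.92191001, -0.38086192])}
0.1 [-2.00740958e-04  1.40404027e-01  9.90094027e-01 -6.97766527e-04]
```

View pics/top0.png

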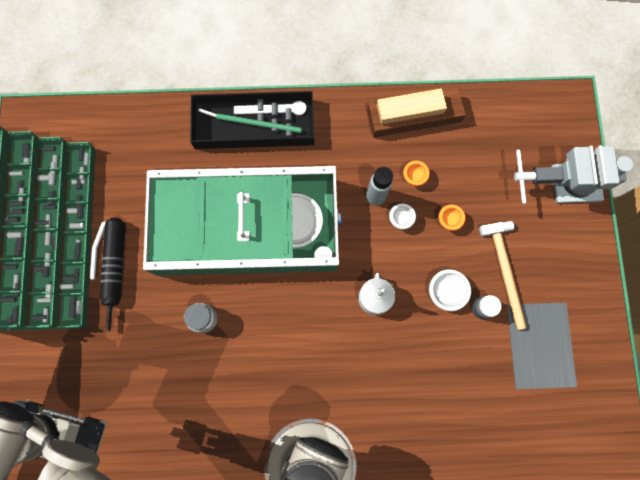

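View pics/side0.png

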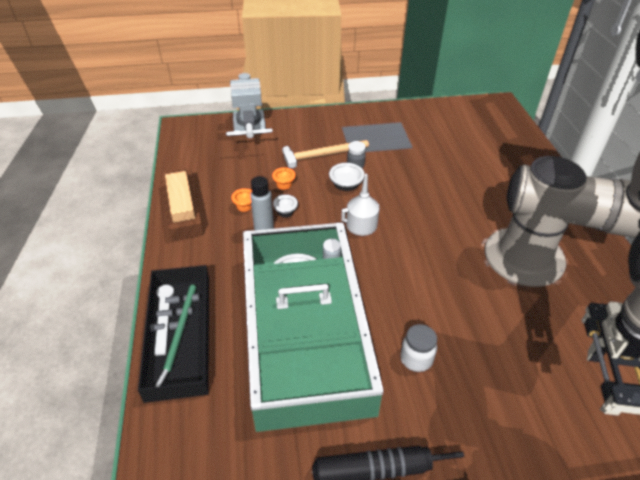

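The top view shows these candidates for the small dish: a white one at (402,216) and orange ones at (416,173) and (452,217). White is the one meant. The medium dish is at (450,291) with the paste tin at (488,307). The spray can is at about (380,187), the oil can at (377,296), and the large dish in the hatchway at (298,220). The side view agrees. I'll confirm with an enlarged crop and measure.

```bash
cat > h.py <<'E'
import numpy as np, cv2
from scipy.spatial.transform import Rotation as R
from rig import *
def ray(n,u,v):
    c=calibration(n); f=240/np.tan(np.radians(c['vfov'])/2)
    q=c['rotation']; d=R.from_quat([q[1],q[2],q[3],q[0]]).apply([(u-c['cx'])/f,(v-c['cy'])/f,1])
    return np.array(c['xyz']),d
def px(n,u,v,z):
    o,d=ray(n,u,v); return (o+d*(z-o[2])/d[2])[:2]
def proj(n,p):
    c=calibration(n); f=240/np.tan(np.radians(c['vfov'])/2); q=c['rotation']
    a=R.from_quat([q[1],q[2],q[3],q[0]]).inv().apply(np.array(p)-c['xyz'])
    return a[:2]/a[2]*f+[c['cx'],c['cy']]
E
python3 - <<'E'
from h import *
for n,s in(("top",(270,150,240,180)),("side",(225,130,180,135))):
    im=cv2.imread(f"pics/{n}0.png"); x,y,w,h=s
    if n=="top": cv2.imwrite("pics/crop.png",cv2.resize(im[y:y+h,x:x+w],None,fx=3,fy=3,interpolation=cv2.INTER_CUBIC))
    hsv=cv2.cvtColor(im,cv2.COLOR_BGR2HSV)
    m=((hsv[...,1]<60)&(hsv[...,2]>120)).astype(np.uint8)
    cs,_=cv2.findContours(m,cv2.RETR_EXTERNAL,cv2.CHAIN_APPROX_NONE)
    for c in cs:
        if 60<cv2.contourArea(c)<60000 :
            b=cv2.boundingRect(c)
            if not(x-140<b[0]<x+w and y-20<b[1]<y+h+40): continue
            h_=cv2.convexHull(c); e=cv2.fitEllipse(h_) if len(h_)>5 else None
            print(n,b,np.round(e[0],1),np.round(e[1],1),"z35",px(n,*e[0],35).round(1))
            if b[2]>150: 
                q=cv2.approxPolyDP(h_,8,True)[:,0]; print([ (tuple(int(i) for i in p),px(n,*p,109).round(0)) for p in q])
E
```

```text
top (509, 303, 68, 86) [544.1 348.3] [ 76.6 101.6] z35 [ 269.8 -610.6]
top (184, 303, 25, 29) [196.5 316.3] [24.5 29.4] z35 [383.9 284. ]
top (478, 295, 24, 22) [489.3 305.6] [21.4 24. ] z35 [ 384.  -480.4]
top (358, 273, 37, 42) [376.2 294.7] [35.6 40.5] z35 [ 423.2 -186.6]
top (429, 269, 42, 43) [449.7 289.8] [41.  43.1] z35 [ 429.1 -380.3]
top (479, 221, 36, 15) [495.5 227.9] [12.3 39.3] z35 [ 591.5 -517.5]
top (389, 204, 27, 26) [402.1 216. ] [25.4 27.2] z35 [ 633.3 -268.6]
top (367, 175, 18, 26) [376.1 186.6] [17.1 32.7] z35 [ 718.4 -203.2]
top (143, 166, 198, 104) [238.1 217.9] [139.7 232. ] z35 [643.8 173.9]
[((335, 166), array([756., -90.])), ((338, 264), array([496., -87.])), ((143, 268), array([504., 403.])), ((148, 170), array([762., 398.]))]
side (155, 284, 23, 72) [164.4 319.1] [25.7 74.4] z35 [959.7 107. ]
side (274, 194, 24, 19) [285.3 203. ] [18.7 24.1] z35 [ 633.2 -271.4]
side (243, 162, 141, 250) [315.3 307.4] [155.8 331.2] z35 [598.  122.7]
side (282, 146, 15, 22) [289.1 156.9] [11.1 24.8] z35 [ 599.1 -496.7]
side (344, 123, 68, 35) [375.7 140.2] [36.7 75.4] z35 [ 298.8 -550.7]
```

View pics/crop.png

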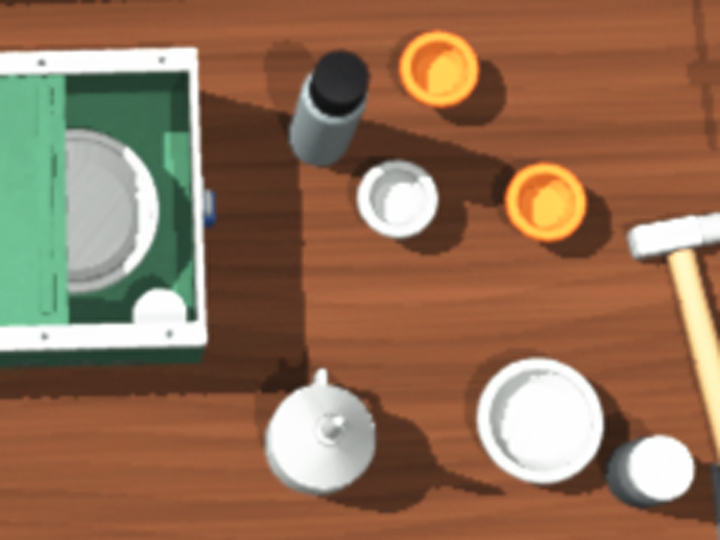

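In the crop, the white small dish is at (397,198), two orange look-alikes are at (439,69) and (546,203), and the medium dish is at (540,420). The large dish is partly under the hatch. Next I open the hatch by gripping its handle, then hover over the medium dish and look again.

```bash
cat >> h.py <<'E'
C=np.array([629.5,156.]); A=-0.0145   # bin centre, yaw
def bw(x,y): # bin -> world
    return C+np.array([x*np.cos(A)-y*np.sin(A), x*np.sin(A)+y*np.cos(A)])
def wb(p):
    d=np.array(p)-C; return np.array([d[0]*np.cos(A)+d[1]*np.sin(A),-d[0]*np.sin(A)+d[1]*np.cos(A)])
def ori(th):  # tool down, closing along angle th; keep joint 6 moderate
    best=None
    for t in (th,th+np.pi):
        y=np.array([np.cos(t),np.sin(t),0]); z=np.array([0,0,-1.])
        q=R.from_matrix(np.c_[np.cross(y,z),y,z]).as_quat()
        q=[q[3],q[0],q[1],q[2]]
        j=inverse_kinematics([550,0,250],q)
        if j is not None and (best is None or abs(j[5])<best[0]): best=(abs(j[5]),q)
    return best[1]
E
python3 - <<'E'
from h import *
im=cv2.imread("pics/top0.png"); hsv=cv2.cvtColor(im,cv2.COLOR_BGR2HSV)
m=(hsv[...,1]<60)&(hsv[...,2]>150); s=np.zeros_like(m); s[188:245,225:262]=1
v,u=np.where(m&s); c=((u.min()+u.max())/2,(v.min()+v.max())/2); print(c,u.min(),u.max(),v.min(),v.max())
H=px("top",np.median(u),c[1],145); b=wb(H); q=b[1]/1000+.115; print("handle",H,b,"q",q, "edge px",wb(px("top",291,217,103)))
o=ori(np.pi/2+A)
move_to([*H,230],o); movel([*H,128],feed=120); grab(20)
print(current_finger_gap(),current_gripper_force(),current_tool_pos())
E
```

```text
(np.float64(243.0), np.float64(215.5)) 237 249 191 240
handle [621.56174365 151.6782961 ] [-7.87475934 -4.43635028] q 0.11056364972345156 edge px [  -3.73387319 -127.404563  ]
0.16003474034459805 0.0 [621.57606765 151.68326813 128.00152315]
```

```bash
python3 - <<'E'
from h import *
a=camera("side"); b=camera("top")
c=cv2.resize(a[200:400,220:420],(400,400),interpolation=2); d=cv2.resize(b[140:300,180:340],(400,400),interpolation=2)
cv2.imwrite("pics/s1.png",np.hstack([c,d])); print(current_clock(),current_force(), proj("side",current_tool_pos()),proj("top",current_tool_pos()))
E
```

```text
4.7667 [ 0.36010017 -0.02151679  0.2629581 ] [306.69848209 293.5232082 ] [241.88875497 217.16616844]
```

View pics/s1.png

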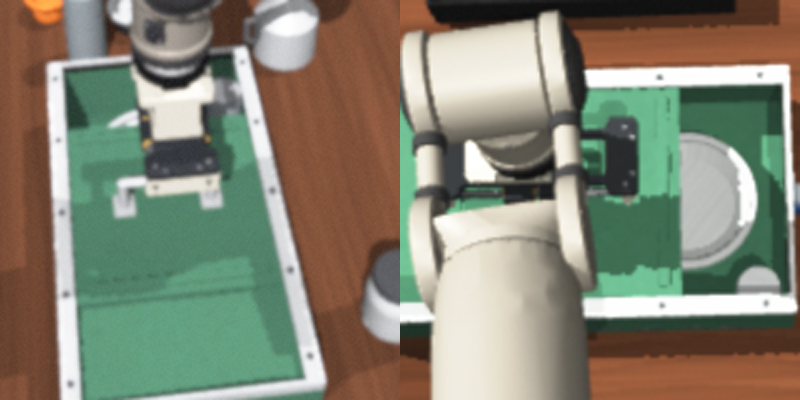

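```bash
python3 - <<'E'
from h import *
print(current_finger_gap(),current_gripper_force(),current_tool_pos(),current_tcp_rot(),current_force())
print(R.from_quat(np.roll(current_tcp_rot(),-1)).as_matrix().round(2))
y0=current_tool_pos(); print(movel([y0[0],y0[1]+12,y0[2]],feed=60,contact_N=6),current_tool_pos()-y0,current_force(),current_finger_gap())
E
```

```text
0.5247878247970115 0.0 [621.56681108 151.69362867 128.00263199] [-6.93248417e-07  9.99973748e-01 -7.24589355e-03  3.50791206e-06] [ 0.36010017 -0.02151679  0.2629581 ]
[[ 1.   -0.01  0.  ]
 [-0.01 -1.    0.  ]
 [ 0.   -0.   -1.  ]]
False [-0.10278173 12.65831939 -0.05713183] [0.79311305 0.02710233 0.46267927] 0.39312650033815194
```

```bash
python3 - <<'E'
from h import *
a=camera("side"); T=current_tool_pos()
print(T,proj("side",T),proj("top",T),proj("side",[*px("top",241,216,145),145]))
let_go(); print(current_finger_gap()); b=camera("side")
cv2.imwrite("pics/s2.png",np.hstack([cv2.resize(i[230:350,250:350],(400,480),interpolation=2) for i in (a,b)]))
E
```

```text
[621.49070672 164.06444541 127.93443964] [307.41847406 297.7891332 ] [236.99263243 217.3720149 ] [307.16422586 288.67132699]
91.81430590183783
```

View pics/s2.png

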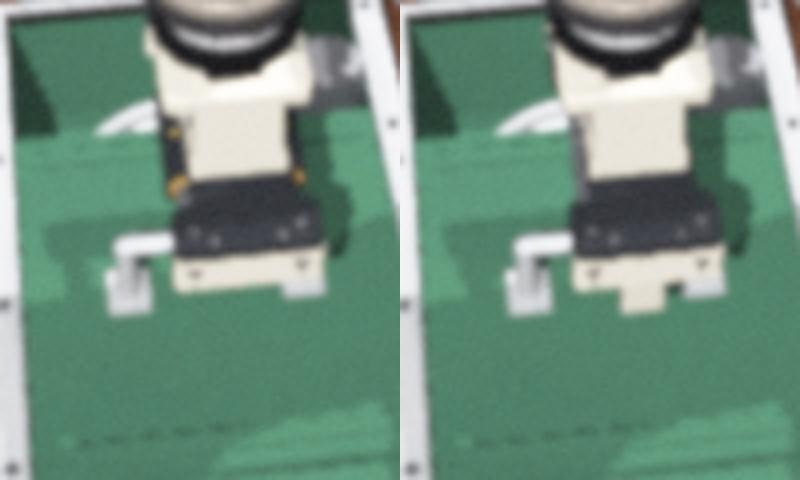

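The two frames show the bar (left end at about (281,290) in the full picture) moved about 12 mm with the gripper, and it is still between the open jaws. So it was probably gripped and the gap reading is suspect. I'll grab again and slide.

```bash
python3 - <<'E'
from h import *
import time
T=current_tool_pos(); movel([T[0],T[1],124],feed=100)
grab(30); dwell(.3); print("gap",current_finger_gap(),current_gripper_force())
tgt=bw(-8,-115+216); print(tgt)
print(movel([*tgt,124],feed=110,contact_N=18),current_tool_pos(),current_force(),current_clock())
let_go(); print(current_finger_gap())
T=current_tool_pos(); movel([T[0],T[1],240],feed=250)
o=ori(np.pi/4+A)
M=px("top",449.7,289.8,35); d=np.array([np.cos(np.pi/4+A),np.sin(np.pi/4+A)])
P=M+49.5*d; print(M,P)
move_to([*P,200],o)
cv2.imwrite("pics/t3.png",camera("top")); cv2.imwrite("pics/s3.png",camera("side")); print(current_clock(),current_force())
E
```

```text
gap 0.47563707049596443 0.0
[622.96528967 257.1053785 ]
False [623.05474339 256.49605295 123.95472145] [ 1.3019092   1.22353904 -0.67942037] 9.6667
91.58623240980701
[ 429.13924174 -380.35010243] [ 464.64485602 -345.85950437]
14.7 [-0.54615642 -0.42840275  0.14958055]
```

View pics/t3.png

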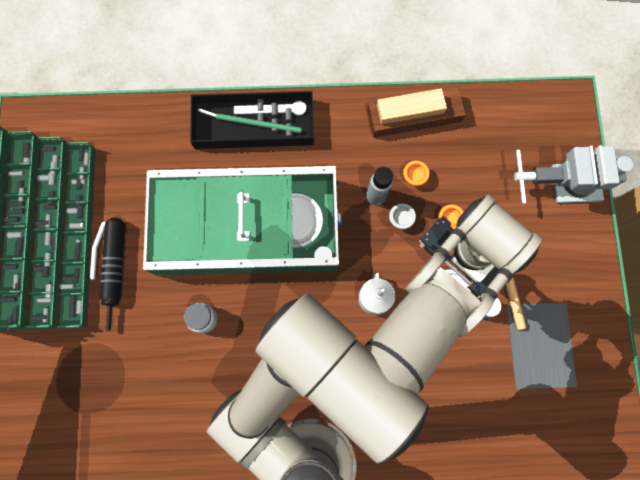

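The hatch did not move: its edge is still at u=291 and the handle at (241,216). So the fingers closed above the bar, or the tool's true height differs from the reading. I'll check by touching a clear patch of bench with the shut fingers.

```bash
python3 - <<'E'
from h import *
grab(20); print("shut",current_finger_gap())
movel([535,-330,150],feed=200); movel([535,-330,40],feed=150)
print(movel([535,-330,-40],feed=40,contact_N=6),current_tool_pos(),current_force())
T=current_tool_pos(); a=camera("side")
t=proj("side",T); b=proj("side",[T[0],T[1],T[2]+66]); print(t,b)
u,v=t.astype(int); cv2.imwrite("pics/s4.png",cv2.resize(a[v-70:v+50,u-80:u+80],(640,480),interpolation=2))
movel([T[0],T[1],90],feed=200); print(current_clock())
E
```

```text
shut 0.468647069859295
True [ 534.95338104 -329.966322    -33.3859882 ] [-0.47933668  0.60058876  6.75722289]
[315.62088945 204.40573174] [315.58046024 188.13818027]
20.075
```

View pics/s4.png

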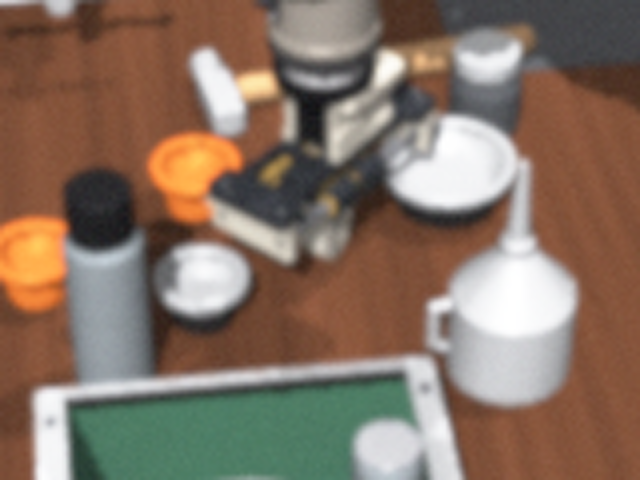

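The bench touch came at a reported z of -33.4 mm, so the true tip sits about 33 mm above the reported TCP. I'll command z 33 mm lower from now on and redo the hatch.

```bash
cat >> h.py <<'E'
DZ=33.2
def ml(xy,z,feed=200,**k): return movel([*xy,z-DZ],feed=feed,**k)
def mt(xy,z,o): move_to([*xy,z-DZ],o)
E
python3 - <<'E'
from h import *
let_go(); T=current_tool_pos(); ml(T[:2],235,300)
H=bw(-3,-4.4)
mt(H,215,ori(np.pi/2+A)); ml(H,128,150); grab(25); print("gap",current_finger_gap(),current_gripper_force(),current_tool_pos())
if current_finger_gap()>8:
    print(ml(bw(-3,-115+215),128,110,contact_N=18),wb(current_tool_pos()[:2]),current_force())
    let_go(); T=current_tool_pos(); ml(T[:2],235,300)
    th=np.pi/4+A; d=np.array([np.cos(th),np.sin(th)]); M=np.array([429.1,-380.4])
    mt(M+49.5*d,110,ori(th)); 
    cv2.imwrite("pics/t5.png",camera("top"))
    im=cv2.imread("pics/t5.png"); cv2.imwrite("pics/t5c.png",cv2.resize(im[160:275,200:345],None,fx=5,fy=5,interpolation=2))
    ml(M+49.5*d,26,120); grab(50); print("gap",current_finger_gap(),current_gripper_force(),current_force())
print(current_clock())
E
```

```text
gap 11.481596631162803 24.999766051769257 [626.42114911 151.36976848  94.76316101]
False [ -3.37216652 100.49023843] [-2.73678907  1.28916535  1.92812287]
gap 10.016795689594751 45.265119488121854 [1.05939939 0.27049568 5.95959542]
34.6167
```

View pics/t5c.png

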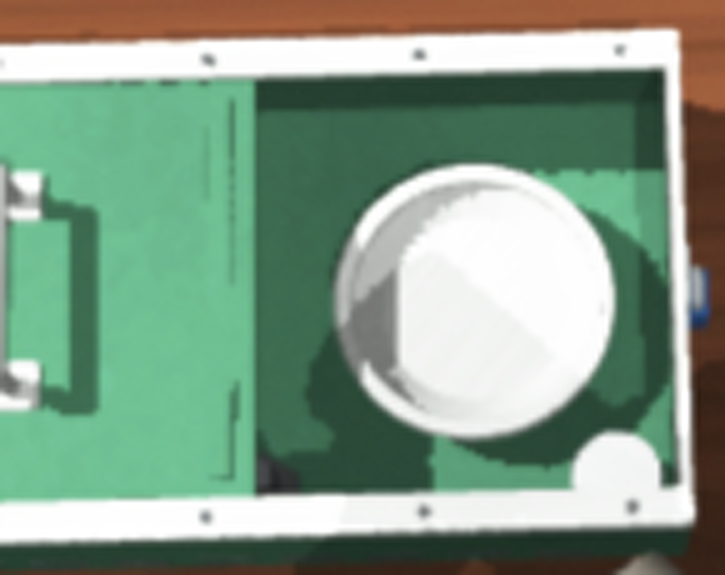

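Medium rim gripped (gap 10 mm). The picture shows the hatch fully back and the large dish clear, centred at about (294.4,219.7) full-frame. The grease tin is at the lower right and the bolt at the lower left.

```bash
python3 - <<'E'
from h import *
L=px("top",294.4,219.7,41); print("large",L,wb(L))
th=np.pi/4+A; d=np.array([np.cos(th),np.sin(th)]); o=ori(th)
T=current_tool_pos(); ml(T[:2],222,250)
P=L+49.5*d; print(wb(P),current_finger_gap(),current_force())
mt(P,222,o); cv2.imwrite("pics/s6.png",camera("side"))
ml(P,75,220); print(ml(P,50,50,contact_N=5),current_tool_pos()[2]+DZ,current_force())
let_go(); ml(P,130,150); print(current_clock())
S=np.array([633.2,-270.]); ph=np.arctan2(-.62,.78)
ml(P,222,300); mt(S,222,ori(ph)); im=camera("top"); cv2.imwrite("pics/t6.png",im); s=camera("side")
a=cv2.resize(im[170:270,240:340],(400,400),interpolation=2); b=cv2.resize(s[215:315,235:365],(400,400),interpolation=2)
cv2.imwrite("pics/n6.png",np.hstack([a,b])); print(current_clock())
E
```

```text
large [631.89209935  22.13519633] [   4.33281952 -133.81604716]
[ 39.33460519 -98.81426149] 9.362750156945154 [ 0.30548633  0.75250747 -2.5720386 ]
True 54.95324395608138 [-0.58124851  0.28201343  4.87364367]
40.5
42.3
```

View pics/n6.png

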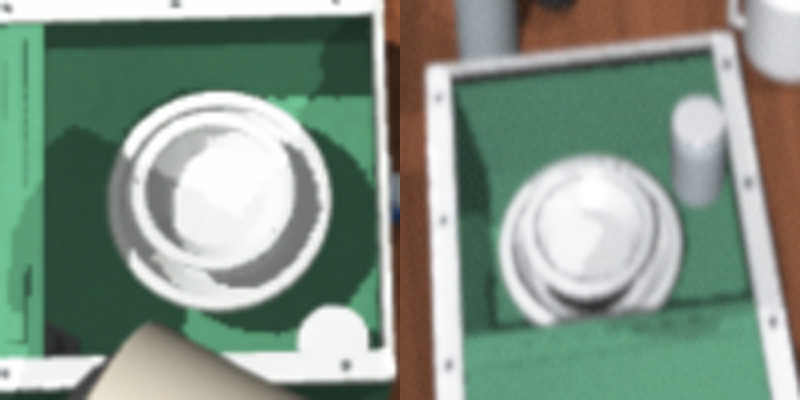

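The top half of the picture shows the medium dish at crop (213,190) and level inside the large one at (219,200), about 6 mm off centre, which is within tolerance. Next is the small dish.

```bash
python3 - <<'E'
from h import *
S=np.array([633.2,-270.]); M=px("top",293.2,217.5,60); K=px("top",376,195,0)
v=K-S; ph=np.arctan2(v[1],v[0])-np.pi/2; print(M,wb(M),K,np.linalg.norm(v),ph)
assert np.linalg.norm(v)>72
T=current_tool_pos(); o=ori(ph); movel(T,ori=o,feed=200) if 0 else mt(S,150,o) if 0 else None
mt(S,222,o); ml(S,60,250); ml(S,26,80); grab(30); print("gap",current_finger_gap(),current_gripper_force())
ml(S,225,250); print(current_finger_gap())
mt(M,222,ori(A)); ml(M,95,220); print(ml(M,69,50,contact_N=4),current_tool_pos()[2]+DZ,current_force())
let_go(); ml(M,130,150); ml(M,235,300); print(current_clock())
mt(bw(-3,100),235,ori(np.pi/2+A)); im=camera("top"); s=camera("side")
a=cv2.resize(im[170:270,240:340],(400,400),interpolation=2); b=cv2.resize(s[215:315,235:365],(400,400),interpolation=2)
cv2.imwrite("pics/n7.png",np.hstack([a,b])); print(current_clock())
E
```

```text
[633.28019828  24.53100606] [   5.68603451 -131.40036255] [ 704.81388289 -205.7771588 ] 96.19314713003105 -0.8397557808843785
gap 69.36582989115236 30.000175677705556
69.3900427155785
True 69.94248830081102 [ 0.01800846 -0.03071936  3.38716092]
49.4
51.1833
```

View pics/n7.png

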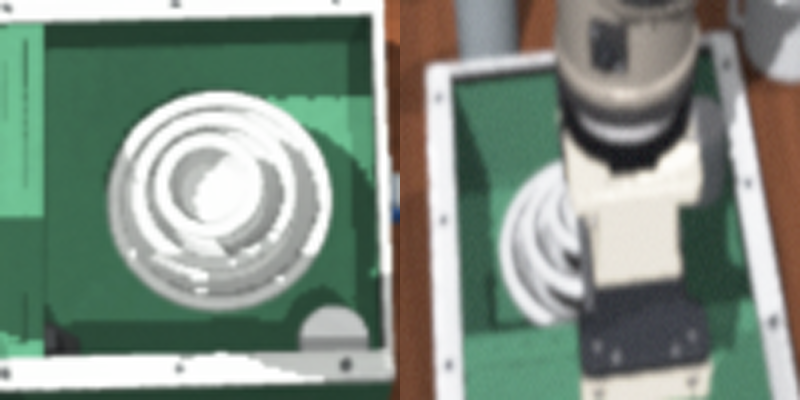

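All three dishes are nested: small at crop (207,186) and medium at (213,190), and contact came at the expected seating height. Now I shut the hatch.

```bash
python3 - <<'E'
from h import *
ml(bw(-3,100),128,180); grab(25); print("gap",current_finger_gap(),current_clock())
ml(bw(-3,-80),128,130); print(ml(bw(-3,-124),128,45,contact_N=15),wb(current_tool_pos()[:2]),current_force())
let_go(); T=current_tool_pos(); ml(T[:2],240,250); print(current_clock())
mt([400,350],240,ori(np.pi/2)); im=camera("top"); cv2.imwrite("pics/t8.png",im)
cv2.imwrite("pics/t8c.png",cv2.resize(im[150:330,240:520],None,fx=2.8,fy=2.8,interpolation=2)); print(current_clock())
E
```

```text
gap 11.548774746390015 53.15
True [  -2.09597468 -116.03831121] [0.30553364 1.56337986 3.78836692]
57.3833
58.8583
```

View pics/t8c.png

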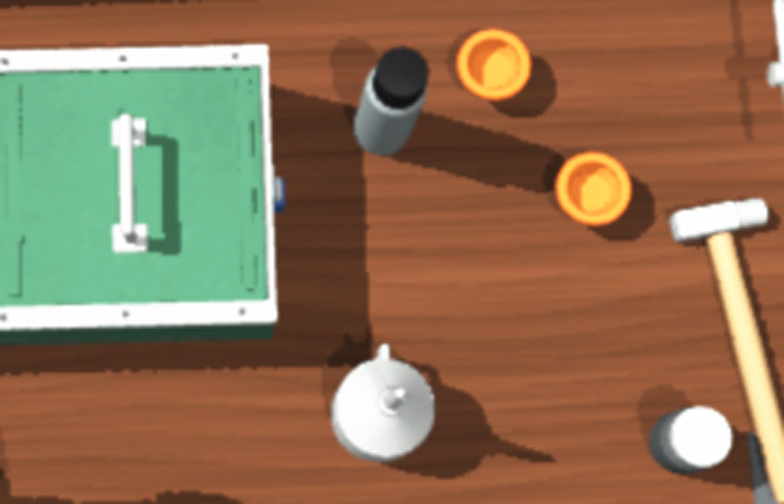

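The hatch is up against the jamb with no gap, and the spray can, oil can and paste tin are all standing.

```bash
python3 -c "
from rig import *
print(sign_off())"
```

```text
the job is handed in; nothing more can be done
None
```

The three dishes are nested in the bin and the hatch is pushed shut against the jamb. I handed the job in at about 59 s; the last picture showed the spray can, oil can and paste tin still standing, but `sign_off()` returned no verdict.

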